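# Slide a serving board out of its rack and stack it

### The arm

A 6-joint arm with a two-finger parallel gripper is mounted at the origin on a cart in front of the work surface, level with it; the furniture and walls round the work are solid. World frame = base frame: x ahead of the robot, y to its left, z up, the work surface at z = 0. Lengths are in m, angles in rad, forces in N, time in s.
With the tool pointing down it reaches from about 0.35 to 0.975 m from the base axis. Payload 4.9 kg.
Tool frame: the origin (TCP) lies at the very end of the fingers, on their centre line; the grasp point (between the pads) lies 19 mm behind it; z points along the fingers, y is the line along which they close (so a half turn about z gives the same grasp; the last joint's range is limited). The gripper opens to 85 mm and grips with 20 to 120 N. Pads are 22 mm wide; open, the fingers measure 114 mm over their backs; the gripper's body (76 mm by 85 mm) begins 54 mm behind the grasp point. The pads swing forward as they close: fully open they stand 13 mm farther back than shut.
Start: joints at [-1.455, 0.053, 1.613, -0, 1.476, -0.119], TCP at [0.145, -0.608, 0.231] pointing down, gripper open.
Joint ranges: [-3.01, 3.01], [-1.01, 2.22], [0.06, 2.58], [-1.02, 4.17], [0.09, 2.62], [-3.14, 3.14]. Speed limits (rad/s): [2.57, 2.57, 3.14, 3.14, 3.14, 3.14].

### API

Orientations are given as a unit quaternion [w, x, y, z].
In Python, from plant import state, optics, ticket, nets gives the robot as it stands. The module is installed in compiled form; this text tells all that it offers.
- The arm moves only by the shell command python3 -m inch 'ROWS' [OPENING]. ROWS is JSON, a list of rows, each an object of numbers: "dx", "dy", "dz": the shift along the tool's x, y, z as a fraction of full scale; "rx", "ry", "rz": the turn, a rotation vector about the tool's x, y, z as a fraction of full scale. In form: [{"dx": .., "dy": .., "dz": .., "rx": .., "ry": .., "rz": ..}, ...]. A call has 1 to 5 rows; each row is the pose to reach, as a shift and turn from the pose commanded when the call began, along the tool's axes at that moment; what a row does not reach only later rows make up. Full scale, the value 1, is 0.8 m for a shift and 1.5 rad for a turn. A row lasts 1/10 s, in which the tool goes at most 50 mm and 8.59 degrees, less where a joint would pass 70% of its speed; a pose out of reach is approached as far as the arm can. A call with a number of a shift or a turn outside -1 to 1 is refused whole. A call with a gripper value outside its range is refused whole. OPENING is the opening, from -1 (shut) to 1 (fully open), set as the call begins (- or left out, the last holds). The fingers move at their own pace and stop on an object; the grip force is fixed at half the most. Time passes only in rows, so rows that repeat a pose let the fingers close. It gives the time, the measured TCP pose, the force, the opening and the grip force at its end, in the units of the state.
- state(): the state, without advancing time (a new reading comes with each control period).
- optics.grab_frame(name): name is "side" or "top" or "wrist"; returns the picture (384x512x3 uint8, red, green, blue); there is no depth.
- optics.camera_info(name): a dict with "fx", "fy", "cx", "cy" (pixels), "k1" (the pictures are not rectified: a ray, as slopes to the right and down, at radius r is drawn at 1 + k1 r^2 times it, then the intrinsics apply), "R" (3x3) and "t" (3): a world point X has camera coordinates R X + t. Camera axes: x right, y down, z forward; pixel columns grow to the right and rows downward; lengths in m; the calibration is good to about 2 mm. A picture is of the moment at which its call begins: read the wrist's pose just before it. camera_info takes no time and is no camera call; for the wrist camera it gives the pose at the moment of the call.
- ticket.job_done(): hands the job in; it is judged then, once.
Trained networks look in the newest picture that a camera, given by its name, has taken for a name from the list of things; names that differ only in an ending like _2 or _b are one class to them, and where a whole thing is asked for, a point or a joint stands for the part that bears it (a point fixed in the world has none). Each returns a list of dicts, best first, with "confidence" (0 to 1); they miss things now and then, are a little off and sometimes report something else, mostly with a low value. They report only what shows in the picture. A call takes as long as a camera call.
- nets.boxes_of(camera, name): "bbox" ([centre column, centre row, width, height] in pixels, round what is visible of it).
- nets.outline_of(camera, name): "pixels" (384x512 bool, what is visible of it) and "bbox" ([centre column, centre row, width, height] in pixels, round what is visible of it).
The state is a dict: "time": time; "joint_pos": joint angles; "joint_vel": joint speeds; "joint_efforts": joint torques, N m; "tool_pos": TCP position; "tool_rot": TCP orientation; "contact_force": force on the tool from outside, world axes, zero at the start; "ft_torque": the same for the moment, N m; "gripper_width": opening from 0.0 (shut) to 1.0 (fully open); "grasp_force": force on a finger pad.
Only numpy, scipy, OpenCV 4.12 (cv2) and the standard library are available. Lean on these libraries where they do the work, as an engineer would, in place of code of your own. Each camera call takes 0.05 s, during which the arm holds its last target. There are 200 camera calls.

### The job

Slide the pale serving board along the low dark rack, out over either open end, until at least a third of it hangs over, then grip the overhanging part by its sides and lay it squarely on top of the stack of two like boards, lengthwise along them. Do not let the board fall onto the worktop, keep the stack together and leave the other things on the worktop where they are.

Things in the scene. Friction and masses are not known exactly. Their poses are not given: they have to be found in the camera images.
- board_center (a point): Centre (half-way up) of the pale wooden serving board with two dark inlaid strips, 150 x 60 x 12 mm, about 70 g (it varies), loose. Its x axis runs along the 150 mm length, y across the 60 mm width, z is up. It starts lying in the rack, lengthwise along it, so its sides are hidden between the lips; it slides freely. Either way round along x is the same.
- rack_floor (a point): Centre of the upper face of the floor of a low dark wooden rack, fixed to the worktop; the floor stands 45 mm above the worktop, nothing but the worktop is below its ends. The rack is a straight channel along its x axis: floor 190 mm long (ends at x = -95 and +95 mm, both open), 68 mm wide between two lips 10 mm thick that rise 22 mm above the floor (10 mm above the board lying there) along the full length. 88 mm wide overall. z is up. The board may be slid out of either end.
- stack_top_center (a point): Centre (half-way up) of the upper one of two stacked medium-brown boards, each of the same size and weight as the pale one, loose; it lies 18 mm above the worktop (stack 24 mm high) and x runs along its length. Target: the pale board goes on top of it. The stack lies on the rack's left or on its right; the rack and the stack both lie roughly along the y direction of the world, each turned up to about 0.3 rad.
- stack_low_center (a point): Centre of the lower board of the stack, directly beneath the upper one.
- timer: Kitchen timer, green and white, 65 mm across and 58 mm high, loose bystander behind the work; origin under its centre.
- mug: Decorated mug, 92 x 127 x 95 mm, loose bystander; origin under its centre.
- tin: Flat round food tin, 86 mm across, 40 mm high, loose bystander; origin under its centre.
- garlic: Garlic bulb, 50 mm across, loose bystander; origin under its centre.
- board: The pale board's  origin at the centre of its underside, axes as for its centre.

How it is judged:
By the outcome, as a careful person would: the job done as asked, in the order asked, and still so for the second after the job is handed in, with the robot touching nothing.
It also fails if it takes over 48 s, if anything falls off the work surface, if the arm or the gripper's body presses on something with over 40 N, if the wrist force passes 120 N, or if a joint passes its speed limit or range.

## Working session

There is one attempt and no reset: what is moved stays moved. The work goes in short steps, Python scripts to look and compute and a shell command to move; the robot and the scene stay as the last step left them, time stands still between calls to the robot, and variables do not carry over. Pictures are saved under pics/ and viewed, at most 10 in all, crops included, and the job is handed in when it is done.

```bash
mkdir -p pics; cat > h.py <<'E'
import numpy as np, cv2
from plant import state, optics, ticket, nets
from scipy.spatial.transform import Rotation as Rn
def ray2plane(ci,uv,z):
    uv=np.atleast_2d(np.array(uv,float))
    K=np.array([[ci['fx'],0,ci['cx']],[0,ci['fy'],ci['cy']],[0,0,1]])
    p=(uv-[ci['cx'],ci['cy']])/[ci['fx'],ci['fy']]
    q=p.copy()
    for _ in range(20): q=p/(1+ci['k1']*(q**2).sum(1,keepdims=True))
    R=np.array(ci['R']);t=np.array(ci['t']);C=-R.T@t
    d=np.c_[q,np.ones(len(q))]@R
    return C+d*((z-C[2])/d[:,2])[:,None]
def proj(ci,X):
    c=np.atleast_2d(X)@np.array(ci['R']).T+ci['t'];q=c[:,:2]/c[:,2:]
    q=q*(1+ci['k1']*(q**2).sum(1,keepdims=True));return q*[ci['fx'],ci['fy']]+[ci['cx'],ci['cy']]
def rect(pix,ci,z):
    """min-area rect of mask on plane z -> centre, long, short, yaw of long axis (0..pi)"""
    c=max(cv2.findContours(pix.astype(np.uint8),cv2.RETR_EXTERNAL,cv2.CHAIN_APPROX_NONE)[0],key=cv2.contourArea)[:,0]
    P=ray2plane(ci,c,z)[:,:2]
    r=cv2.minAreaRect((P*1000).astype(np.float32));b=cv2.boxPoints(r)
    e1,e2=b[1]-b[0],b[2]-b[1]
    L,S=(e1,e2) if np.hypot(*e1)>np.hypot(*e2) else (e2,e1)
    return np.round(r[0],1),round(float(np.hypot(*L)),1),round(float(np.hypot(*S)),1),round(float(np.arctan2(L[1],L[0])%np.pi),3)
E
python3 - <<'E'
from h import *
ims={}
for n in ['top','side']:
    im=optics.grab_frame(n); ims[n]=im; ci=optics.camera_info(n)
    print(n,ray2plane(ci,[[256,192]],0).round(3), (-np.array(ci['R']).T@ci['t']).round(3))
    for nm,z in [('board_center',.057),('rack_floor',.067),('stack_top_center',.024),('timer',0),('mug',0),('tin',.04),('garlic',.02)]:
        o=nets.outline_of(n,nm)
        for d in o[:2]:
            print(nm,round(d['confidence'],2),np.round(d['bbox']),rect(d['pixels'],ci,z))
    cv2.imwrite(f'pics/{n}0.png',im[:,:,::-1])
E
```

```text
top [[0.627 0.039 0.   ]] [0.446 0.056 0.915]
board_center 0.74 [221. 229.  67.  35.] (array([528.2, 120.3]), 157.7, 66.3, 1.456)
rack_floor 0.64 [225. 230.  86.  47.] (array([528.3, 116.2]), 188.0, 89.0, 1.464)
timer 0.65 [292. 171.  27.  27.] (array([676.2, -52.4]), 71.9, 63.1, 2.909)
mug 0.7 [250. 161.  44.  57.] (array([708.3,  54.9]), 138.5, 102.3, 0.211)
tin 0.87 [332. 171.  35.  37.] (array([ 663.3, -143.8]), 89.3, 88.2, 3.128)
garlic 0.77 [170. 178.  22.  20.] (array([660.8, 254. ]), 49.9, 44.5, 0.812)
side [[0.581 0.1   0.   ]] [ 0.806 -0.66   0.503]
board_center 0.91 [237. 167.  45.  33.] (array([527.5, 113.1]), 165.9, 59.9, 1.466)
rack_floor 0.97 [236. 174.  63.  59.] (array([543.7,  80.8]), 253.2, 123.0, 1.473)
stack_top_center 0.64 [179. 225.  53.  39.] (array([467.8, -91.4]), 162.3, 66.9, 1.615)
timer 0.9 [277. 223.  33.  29.] (array([663.9, -13.9]), 110.9, 70.4, 1.821)
timer 0.23 [236. 170.  48.  29.] (array([493.8, 213.2]), 186.3, 64.1, 1.453)
mug 0.81 [295. 189.  48.  54.] (array([674.4, 152.5]), 247.2, 134.6, 1.814)
tin 0.84 [263. 259.  43.  47.] (array([ 672.6, -165.9]), 122.3, 83.8, 1.825)
garlic 0.4 [298. 157.   6.  12.] (array([649. , 273.5]), 64.5, 28.3, 1.745)
```

```bash
python3 -c "
import cv2,numpy as np
a=cv2.imread('pics/top0.png');b=cv2.imread('pics/side0.png')
a=cv2.resize(a[130:330,140:410],None,fx=2.9,fy=2.9)[:300*2];cv2.imwrite('pics/a.png',a[:600])
b=cv2.resize(b[120:300,120:360],None,fx=3.3,fy=3.3);cv2.imwrite('pics/b.png',b[:600])"
```

```text
(no output)
```

View pics/a.png

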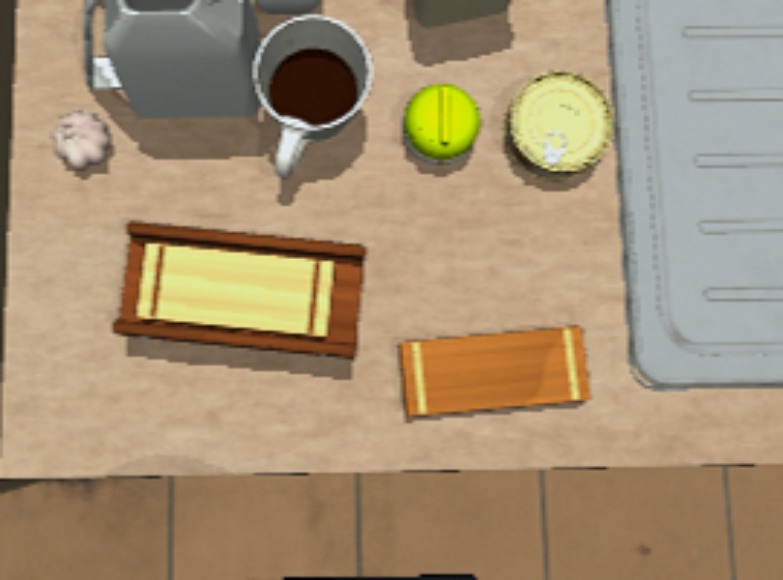

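View pics/b.png

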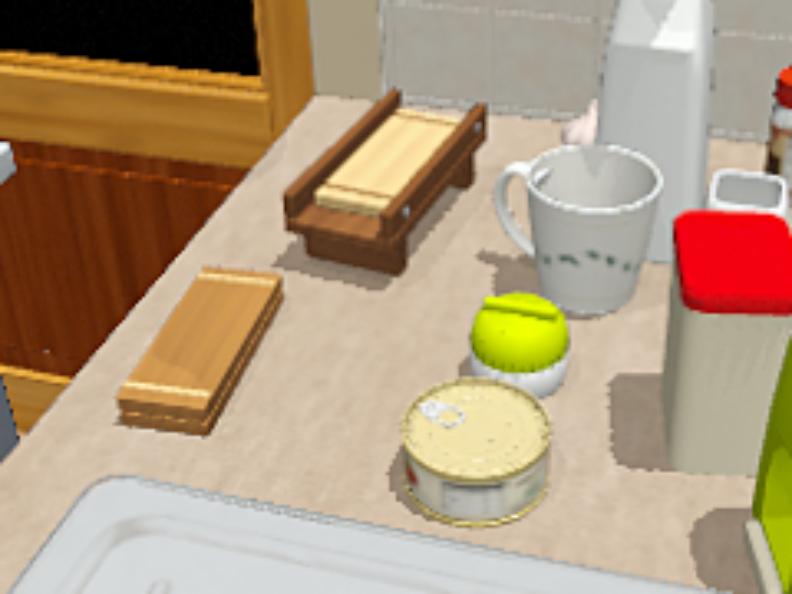

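The crops show the rack at (115–364, 222–357). The board in it sits slightly left of centre. The stack is at (402–590, 327–418), right of the rack and nearer the robot. The plan is to push the board out of the right-hand (−y) end with closed fingers behind its left end. First I'll turn these corners into poses.

```bash
python3 - <<'E'
from h import *
ci=optics.camera_info('top')
f=lambda L:np.array(L)/2.9+[140,130]
def q(n,L,z):
    P=ray2plane(ci,f(L),z)[:,:2]*1000; r=cv2.minAreaRect(P.astype(np.float32))
    print(n,P.round().tolist(),r)
q('rack',[(130,222),(364,247),(355,357),(115,330)],.067)
q('board',[(142,242),(334,262),(329,339),(139,319)],.057)
q('stack',[(402,342),(581,327),(590,400),(408,415)],.024)
s=state();print(s['tool_pos'],s['tool_rot'],Rn.from_quat(s['tool_rot'],scalar_first=True).as_matrix().round(3).tolist(),s['gripper_width'])
cw=optics.camera_info('wrist');T=np.array(s['tool_pos']);Rt=Rn.from_quat(s['tool_rot'],scalar_first=True).as_matrix()
C=-np.array(cw['R']).T@cw['t'];print('wristcam in tool',Rt.T@(C-T),(np.array(cw['R'])@Rt).round(2).tolist(),cw['fx'])
E
```

```text
rack [[582.0, 204.0], [559.0, 20.0], [474.0, 29.0], [498.0, 214.0]] ((528.0099487304688, 116.12036895751953), (186.7470245361328, 85.7420425415039), 82.9991683959961)
board [[567.0, 196.0], [549.0, 43.0], [489.0, 48.0], [507.0, 197.0]] ((528.0022583007812, 121.96123504638672), (155.44691467285156, 60.59874725341797), 83.1571273803711)
stack [[487.0, -11.0], [497.0, -158.0], [438.0, -162.0], [429.0, -14.0]] ((462.49969482421875, -86.11878967285156), (58.737178802490234, 147.64247131347656), 3.7495856285095215)
[ 0.14539233 -0.60782974  0.23131332] [-7.27565512e-07  9.93116949e-01  1.17126967e-01 -8.40556590e-06] [[0.973, 0.233, -0.0], [0.233, -0.973, -0.0], [-0.0, -0.0, -1.0]] 0.9997221482824318
wristcam in tool [ 0.07810676  0.00078153 -0.14284346] [[-0.0, 1.0, 0.0], [-0.95, -0.0, -0.31], [-0.31, -0.0, 0.95]] 280.11297061411045
```

```bash
cat >> h.py <<'E'
def go(x,y,z,a):
    """fractions to reach a down-pointing TCP pose (m, rad) from here"""
    s=state();T=np.array(s['tool_pos']);R=Rn.from_quat(s['tool_rot'],scalar_first=True)
    d=R.inv().apply(np.array([x,y,z])-T)/.8
    Rg=Rn.from_matrix([[np.cos(a),np.sin(a),0],[np.sin(a),-np.cos(a),0],[0,0,-1]])
    print('t',round(s['time'],2),'F',np.round(s['contact_force'],1),'g',round(s['gripper_width'],3),'at',T.round(4),'d',d.round(4),'r',((R.inv()*Rg).as_rotvec()/1.5).round(4),'rows',np.ceil(np.linalg.norm(d)*16))
E
R3='x'
python3 -m inch '[{"dx":0.196,"dy":-0.243},{"dx":0.196,"dy":-0.243},{"dx":0.196,"dy":-0.243},{"dx":0.196,"dy":-0.243},{"dx":0.196,"dy":-0.243}]' -1
python3 -m inch '[{"dx":0.196,"dy":-0.243},{"dx":0.196,"dy":-0.243},{"dx":0.196,"dy":-0.243},{"dx":0.196,"dy":-0.243},{"dx":0.196,"dy":-0.243}]'
python3 -m inch '[{"dx":0.196,"dy":-0.243},{"dx":0.196,"dy":-0.243},{"dx":0.196,"dy":-0.243},{"dx":0.196,"dy":-0.243},{"dx":0.196,"dy":-0.243}]'
python3 -c "
from h import *
go(.5415,.225,.12,1.449)"
```

```text
t 0.8 F [-0.2 -0.7  0. ] g 1.0 at [ 0.1454 -0.6078  0.2313] d [ 0.7237 -0.8973  0.1391] r [-0.      0.     -0.8095] rows 19.0validation failed for argument at $[0]...
validation failed for argument at $[0]...
validation failed for argument at $[0]...
```

```bash

python3 -m inch '[{"dx":0.196,"dy":-0.243,"dz":0,"rx":0,"ry":0,"rz":0},{"dx":0.196,"dy":-0.243,"dz":0,"rx":0,"ry":0,"rz":0},{"dx":0.196,"dy":-0.243,"dz":0,"rx":0,"ry":0,"rz":0},{"dx":0.196,"dy":-0.243,"dz":0,"rx":0,"ry":0,"rz":0},{"dx":0.196,"dy":-0.243,"dz":0,"rx":0,"ry":0,"rz":0}]' -1
python3 -c "
from h import *
go(.5415,.225,.12,1.449)"
```

```text
time: 1.3
tool_pos: [0.2531, -0.3805, 0.2314]
tool_rot: [0.0, 0.993, 0.117, 0.0]
contact_force: [1.4, -0.5, 0.6]
gripper_width: 0.145
grasp_force: 0.0
t 1.3 F [ 1.4 -0.5  0.6] g 0.145 at [ 0.2531 -0.3805  0.2314] d [ 0.5261 -0.6527  0.1391] r [ 4.0e-04 -0.0e+00 -8.1e-01] rows 14.0
```

Works (all six keys are needed).

```bash

python3 -m inch '[{"dx":0.196,"dy":-0.243,"dz":0,"rx":0,"ry":0,"rz":0},{"dx":0.196,"dy":-0.243,"dz":0,"rx":0,"ry":0,"rz":0},{"dx":0.196,"dy":-0.243,"dz":0,"rx":0,"ry":0,"rz":0},{"dx":0.196,"dy":-0.243,"dz":0,"rx":0,"ry":0,"rz":0},{"dx":0.196,"dy":-0.243,"dz":0,"rx":0,"ry":0,"rz":0}]' -1
python3 -m inch '[{"dx":0.33,"dy":-0.41,"dz":0,"rx":0,"ry":0,"rz":-0.8},{"dx":0.33,"dy":-0.41,"dz":0,"rx":0,"ry":0,"rz":-0.8},{"dx":0.33,"dy":-0.41,"dz":0,"rx":0,"ry":0,"rz":-0.8},{"dx":0.33,"dy":-0.41,"dz":0,"rx":0,"ry":0,"rz":-0.8},{"dx":0.33,"dy":-0.41,"dz":0,"rx":0,"ry":0,"rz":-0.8}]'
python3 -c "
from h import *
go(.5415,.225,.15,1.449)"
```

```text
time: 1.8
tool_pos: [0.3604, -0.1549, 0.2318]
tool_rot: [0.001, 0.993, 0.117, 0.001]
contact_force: [1.0, -0.4, -0.5]
gripper_width: -0.001
grasp_force: 0.0
time: 2.3
tool_pos: [0.4676, 0.0714, 0.2318]
tool_rot: [0.0, 0.88, 0.476, 0.001]
contact_force: [0.1, -0.5, 0.3]
gripper_width: -0.0
grasp_force: 0.0
t 2.3 F [ 0.1 -0.5  0.3] g -0.0 at [0.4676 0.0714 0.2318] d [ 0.2112 -0.028   0.1023] r [ 9.000e-04 -2.000e-04 -3.049e-01] rows 4.0
```

```bash

python3 -m inch '[{"dx":0.21,"dy":-0.028,"dz":0.1,"rx":0,"ry":0,"rz":-0.305},{"dx":0.21,"dy":-0.028,"dz":0.1,"rx":0,"ry":0,"rz":-0.305},{"dx":0.21,"dy":-0.028,"dz":0.1,"rx":0,"ry":0,"rz":-0.305},{"dx":0.21,"dy":-0.028,"dz":0.1,"rx":0,"ry":0,"rz":-0.305},{"dx":0.21,"dy":-0.028,"dz":0.1,"rx":0,"ry":0,"rz":-0.305}]'
python3 -c "
from h import *
im=optics.grab_frame('wrist');cv2.imwrite('pics/w1.png',im[:,:,::-1])
ci=optics.camera_info('wrist')
for nm,z in [('board_center',.057),('rack_floor',.067)]:
    for d in nets.outline_of('wrist',nm)[:1]: print(nm,d['confidence'],d['bbox'],rect(d['pixels'],ci,z))
go(.5415,.225,.0525,1.449)"
```

```text
time: 2.8
tool_pos: [0.5404, 0.2242, 0.1476]
tool_rot: [-0.002, 0.75, 0.662, -0.002]
contact_force: [0.0, -0.2, -0.4]
gripper_width: -0.003
grasp_force: 0.0
board_center 0.58 [260.4, 275.8, 64.9, 116.4] (array([535.7, 171.8]), 59.8, 50.8, 3.017)
rack_floor 0.57 [259.4, 237.4, 100.1, 78.4] (array([537.3, 181.2]), 88.2, 80.1, 3.009)
t 2.95 F [-0.2  0.6 -0.1] g 0.002 at [0.5414 0.2213 0.1516] d [ 0.0047 -0.0004  0.1239] r [ 0.0001  0.0002 -0.0044] rows 2.0
```

View pics/w1.png

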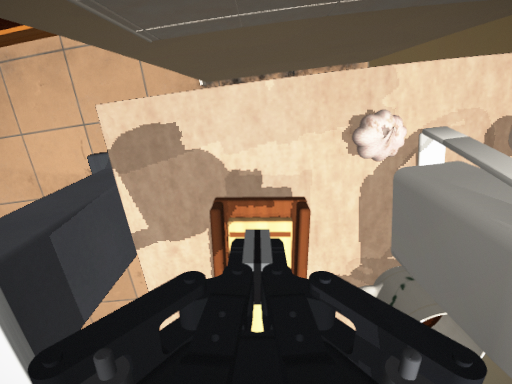

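Rack end: lip corners at about (212,198) and (308,198). The board's end edge runs along row 221 from column 230 to 292. I'll check these against the calibration.

```bash
python3 -c "
from h import *
ci=optics.camera_info('wrist')
print(ray2plane(ci,[[212,198],[308,198]],.067).round(4).tolist(),ray2plane(ci,[[230,221],[292,221]],.057).round(4).tolist())
u=np.array([.122,.9925]);c=np.array([.528,.116])
print('board end s should be',c+u*.081, c+u*.095)
go(.5415,.225,.0525,1.449)"
```

```text
[[0.5023, 0.2228, 0.067], [0.5844, 0.2122, 0.067]] [[0.5126, 0.1951, 0.057], [0.5695, 0.1877, 0.057]]
board end s should be [0.537882  0.1963925] [0.53959   0.2102875]
t 2.95 F [-0.2  0.6 -0.1] g 0.002 at [0.5414 0.2213 0.1516] d [ 0.0047 -0.0004  0.1239] r [ 0.0001  0.0002 -0.0044] rows 2.0
```

```bash

python3 -m inch '[{"dx":0.006,"dy":-0.002,"dz":0.06,"rx":0,"ry":0,"rz":0},{"dx":0.006,"dy":-0.002,"dz":0.1,"rx":0,"ry":0,"rz":0},{"dx":0.006,"dy":-0.002,"dz":0.127,"rx":0,"ry":0,"rz":0},{"dx":0.006,"dy":-0.002,"dz":0.127,"rx":0,"ry":0,"rz":0}]'
python3 -c "
from h import *
go(.543,.225,.050,1.449)"
```

```text
time: 3.35
tool_pos: [0.5379, 0.2246, 0.0471]
tool_rot: [-0.001, 0.752, 0.66, -0.003]
contact_force: [-1.5, 0.3, -0.6]
gripper_width: 0.0
grasp_force: 0.0
t 3.35 F [-1.5  0.3 -0.6] g 0.0 at [0.5379 0.2246 0.0471] d [ 0.0014  0.0063 -0.0037] r [-0.0034  0.0016 -0.0056] rows 1.0
```

```bash

python3 -m inch '[{"dx":-0.018,"dy":0.004,"dz":-0.003,"rx":0,"ry":0,"rz":0},{"dx":-0.036,"dy":0.004,"dz":-0.003,"rx":0,"ry":0,"rz":0},{"dx":-0.054,"dy":0.004,"dz":-0.003,"rx":0,"ry":0,"rz":0},{"dx":-0.072,"dy":0.004,"dz":-0.003,"rx":0,"ry":0,"rz":0},{"dx":-0.09,"dy":0.004,"dz":-0.003,"rx":0,"ry":0,"rz":0}]'
python3 -m inch '[{"dx":-0.011,"dy":0,"dz":0,"rx":0,"ry":0,"rz":0},{"dx":-0.021,"dy":0,"dz":0,"rx":0,"ry":0,"rz":0},{"dx":-0.03,"dy":0,"dz":0,"rx":0,"ry":0,"rz":0},{"dx":-0.036,"dy":0,"dz":0,"rx":0,"ry":0,"rz":0},{"dx":-0.036,"dy":0,"dz":0,"rx":0,"ry":0,"rz":0}]'
python3 -c "
from h import *
u=np.array([.122,.9925]);c=np.array([.529,.117])
for n in ['top','side']:
    im=optics.grab_frame(n);cv2.imwrite('pics/p_%s.png'%n,im[:,:,::-1]);ci=optics.camera_info(n)
    for d in nets.outline_of(n,'board_center')[:1]: print(d['confidence'],d['bbox'],rect(d['pixels'],ci,.057))
go(.53,.126,.05,1.449)
print('s',(np.array(state()['tool_pos'])[:2]-c)@u)
a=cv2.imread('pics/p_top.png')[180:300,170:350];b=cv2.imread('pics/p_side.png')[120:260,150:330]
cv2.imwrite('pics/p.png',np.vstack([cv2.resize(a,(450,300)),cv2.resize(b,(450,300))[:300]]))"
```

```text
time: 3.85
tool_pos: [0.5364, 0.1542, 0.0551]
tool_rot: [0.001, 0.751, 0.66, 0.003]
contact_force: [0.5, 4.8, 6.2]
gripper_width: -0.002
grasp_force: 3.9
time: 4.35
tool_pos: [0.5327, 0.1254, 0.055]
tool_rot: [0.001, 0.751, 0.66, 0.003]
contact_force: [1.2, 2.7, 6.5]
gripper_width: 0.0
grasp_force: 3.3
0.68 [256.2, 236.2, 67.7, 33.6] (array([514.2,  17.4]), 102.2, 61.5, 1.414)
0.7 [220.4, 184.2, 52.1, 34.5] (array([521.1,  34.9]), 163.0, 67.0, 1.424)
t 4.55 F [0.  2.4 6.3] g -0.0 at [0.5327 0.1254 0.055 ] d [ 0.0002 -0.0034  0.0062] r [ 0.0034 -0.001  -0.005 ] rows 1.0
s 0.008832532201991669
```

View pics/p.png

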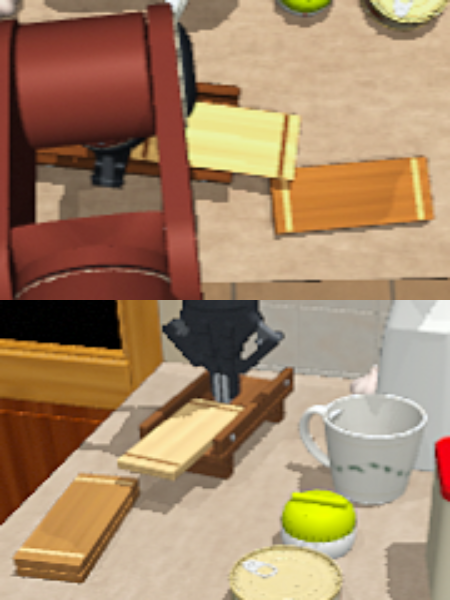

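The board now protrudes from the rack's right end. Its outer corners are at about (299,116) and (293,181) in the top half. The lip ends are at (240,88) and (233,181). Next, measure the overhang.

```bash
python3 -c "
from h import *
ci=optics.camera_info('top')
f=lambda L:np.array(L)/2.5+[170,180]
B=ray2plane(ci,f([(299,116),(293,181)]),.057)[:,:2];L=ray2plane(ci,f([(240,88),(233,181)]),.067)[:,:2]
print(B.round(4),L.round(4)); u=np.array([.122,.9925])
print('overhang',(L.mean(0)-B.mean(0))@u)
S=ray2plane(ci,f([(270,172),(425,157),(433,218),(277,235)]),.024)[:,:2]*1000
print(S.round(),cv2.minAreaRect(S.astype(np.float32)))
ci=optics.camera_info('side')
g=lambda L:np.array(L)/[2.5,300/140]+[150,120]
print(ray2plane(ci,g([(118,460-300),(182,472-300)]),.057).round(4),ray2plane(ci,g([(78,474-300),(137,485-300),(15,562-300),(77,577-300)]),.024).round(4))
"
```

```text
[[ 0.5339 -0.0353]
 [ 0.4751 -0.0278]] [[0.5593 0.0188]
 [0.4756 0.0269]]
overhang 0.05555471725761913
[[ 485.  -10.]
 [ 497. -157.]
 [ 440. -161.]
 [ 427.  -15.]] ((462.0105895996094, -85.75975036621094), (58.39712142944336, 147.8460693359375), 4.813910484313965)
[[ 0.481  -0.0295  0.057 ]
 [ 0.5451 -0.0366  0.057 ]] [[ 0.4315 -0.0187  0.024 ]
 [ 0.4942 -0.0246  0.024 ]
 [ 0.4472 -0.169   0.024 ]
 [ 0.5056 -0.1753  0.024 ]]
```

```bash

python3 -m inch '[{"dx":-0.004,"dy":0,"dz":0,"rx":0,"ry":0,"rz":0},{"dx":-0.007,"dy":0,"dz":0,"rx":0,"ry":0,"rz":0},{"dx":-0.009,"dy":0,"dz":0,"rx":0,"ry":0,"rz":0},{"dx":-0.009,"dy":0,"dz":0,"rx":0,"ry":0,"rz":0}]'
python3 -m inch '[{"dx":0.01,"dy":0,"dz":0,"rx":0,"ry":0,"rz":0},{"dx":0.015,"dy":0,"dz":-0.05,"rx":0,"ry":0,"rz":0},{"dx":0.015,"dy":0,"dz":-0.1,"rx":0,"ry":0,"rz":0},{"dx":0.015,"dy":0,"dz":-0.13,"rx":0,"ry":0,"rz":0}]'
python3 -c "
from h import *
go(.513,-.003,.15,1.449)"
```

```text
time: 4.95
tool_pos: [0.5318, 0.1188, 0.055]
tool_rot: [0.001, 0.751, 0.66, 0.003]
contact_force: [0.7, 3.3, 5.9]
gripper_width: 0.002
grasp_force: 3.8
time: 5.35
tool_pos: [0.532, 0.1303, 0.1593]
tool_rot: [0.001, 0.751, 0.66, 0.001]
contact_force: [-0.1, -0.2, 0.7]
gripper_width: -0.004
grasp_force: 0.0
t 5.35 F [-0.1 -0.2  0.7] g -0.004 at [0.532  0.1303 0.1593] d [-0.1684 -0.0022  0.0116] r [ 0.0022 -0.0001 -0.0046] rows 3.0
```

```bash

python3 -m inch '[{"dx":-0.06,"dy":-0.001,"dz":-0.02,"rx":0,"ry":0,"rz":-0.004},{"dx":-0.12,"dy":-0.002,"dz":-0.02,"rx":0,"ry":0,"rz":-0.004},{"dx":-0.17,"dy":-0.002,"dz":-0.02,"rx":0,"ry":0,"rz":-0.004},{"dx":-0.17,"dy":-0.002,"dz":-0.02,"rx":0,"ry":0,"rz":-0.004}]' 1
python3 -c "
from h import *
for n in ['wrist']:
    im=optics.grab_frame(n);cv2.imwrite('pics/w2.png',im[:,:,::-1]);ci=optics.camera_info(n)
    for d in nets.outline_of(n,'board_center')[:1]: print(d['confidence'],d['bbox'],rect(d['pixels'],ci,.057))
    for d in nets.outline_of(n,'stack_top_center')[:1]: print(d['confidence'],d['bbox'],rect(d['pixels'],ci,.024))
go(.5136,-.0046,.032,1.449)"
```

```text
time: 5.75
tool_pos: [0.5112, -0.0081, 0.1721]
tool_rot: [0.001, 0.751, 0.66, -0.001]
contact_force: [1.1, 1.6, 0.2]
gripper_width: 0.676
grasp_force: 0.0
0.94 [259.8, 134.8, 72.8, 168.5] (array([516.1,  37. ]), 150.1, 61.2, 1.409)
0.86 [225.8, 237.4, 75.2, 115.9] (array([464.5, -82. ]), 151.8, 60.4, 1.641)
t 5.9 F [0.4 0.7 0.6] g 0.924 at [ 0.5118 -0.004   0.1719] d [-0.0005  0.0024  0.1748] r [-0.0004 -0.0001 -0.001 ] rows 3.0
```

View pics/w2.png

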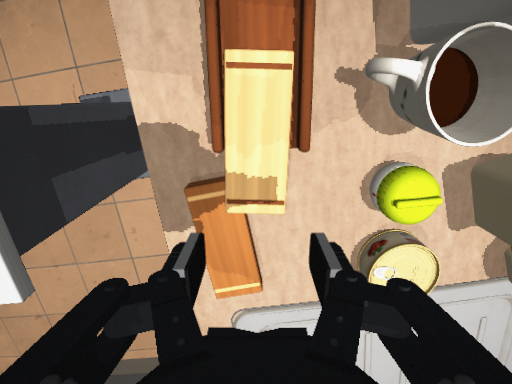

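The board lies from row 50 to 213, columns 225–292, with its outer corners at (226,213) and (285,213). The lip ends are at (217,152) and (305,150). The stack is at (186–262, 178–298). A fair part overhangs.

```bash
python3 -c "
from h import *
ci=optics.camera_info('wrist')
B=ray2plane(ci,[(226,213),(285,213),(294,51),(225,50)],.057)[:,:2];L=ray2plane(ci,[(217,152),(305,150)],.067)[:,:2]
u=np.array([.122,.9925])
print(B.round(4),cv2.minAreaRect((B*1000).astype(np.float32)),L.round(4),'overhang',(L.mean(0)-B[:2].mean(0))@u)
go(.510,-.0045,.032,1.42)"
```

```text
[[ 0.4772 -0.0301]
 [ 0.5354 -0.0373]
 [ 0.557   0.1085]
 [ 0.4993  0.1165]] ((517.117431640625, 39.23015213012695), (148.8018341064453, 58.6383171081543), 81.5894546508789) [[0.4802 0.033 ]
 [0.5583 0.0251]] overhang 0.06382413150714165
t 5.9 F [0.4 0.7 0.6] g 0.924 at [ 0.5118 -0.004   0.1719] d [-0.0009 -0.002   0.1748] r [-0.0004 -0.0001  0.0183] rows 3.0
```

```bash

python3 -m inch '[{"dx":-0.001,"dy":-0.002,"dz":0.06,"rx":0,"ry":0,"rz":0.02},{"dx":-0.001,"dy":-0.002,"dz":0.11,"rx":0,"ry":0,"rz":0.02},{"dx":-0.001,"dy":-0.002,"dz":0.15,"rx":0,"ry":0,"rz":0.02},{"dx":-0.001,"dy":-0.002,"dz":0.178,"rx":0,"ry":0,"rz":0.02},{"dx":-0.001,"dy":-0.002,"dz":0.178,"rx":0,"ry":0,"rz":0.02}]' 1
python3 -c "
from h import *
go(.510,-.0040,.029,1.417)"
```

```text
time: 6.4
tool_pos: [0.5069, -0.0028, 0.0255]
tool_rot: [-0.003, 0.758, 0.652, -0.003]
contact_force: [0.5, -0.5, -0.5]
gripper_width: 0.996
grasp_force: 0.0
t 6.4 F [ 0.5 -0.5 -0.5] g 0.996 at [ 0.5069 -0.0028  0.0255] d [-0.001   0.004  -0.0044] r [-0.0059 -0.      0.0022] rows 1.0
```

```bash

python3 -m inch '[{"dx":0,"dy":0,"dz":0,"rx":0,"ry":0,"rz":0},{"dx":0,"dy":0,"dz":0,"rx":0,"ry":0,"rz":0}]'
python3 -m inch '[{"dx":0,"dy":0,"dz":0,"rx":0,"ry":0,"rz":0},{"dx":0,"dy":0,"dz":0,"rx":0,"ry":0,"rz":0},{"dx":0,"dy":0,"dz":0,"rx":0,"ry":0,"rz":0},{"dx":0,"dy":0,"dz":0,"rx":0,"ry":0,"rz":0},{"dx":0,"dy":0,"dz":0,"rx":0,"ry":0,"rz":0}]' -1
python3 -c "
from h import *
go(.510,-.0040,.029,1.417)
im=optics.grab_frame('wrist');cv2.imwrite('pics/w3.png',im[:,:,::-1]);ci=optics.camera_info('wrist')
for d in nets.outline_of('wrist','board_center')[:1]: print(d['confidence'],d['bbox'],rect(d['pixels'],ci,.057))
"
```

```text
time: 6.6
tool_pos: [0.5121, -0.0041, 0.0316]
tool_rot: [0.001, 0.759, 0.652, 0.001]
contact_force: [-0.7, 0.1, 0.0]
gripper_width: 1.0
grasp_force: 0.0
time: 7.1
tool_pos: [0.5116, -0.0045, 0.0315]
tool_rot: [0.001, 0.759, 0.651, 0.001]
contact_force: [-1.2, 0.5, 6.1]
gripper_width: 0.686
grasp_force: 64.2
t 7.1 F [-1.2  0.5  6.1] g 0.686 at [ 0.5116 -0.0045  0.0315] d [ 0.0003 -0.0021  0.0031] r [ 0.0014 -0.0002  0.0008] rows 1.0
0.91 [254.0, 163.2, 160.3, 320.9] (array([516.9,  35.7]), 146.7, 59.9, 1.43)
```

```bash

python3 -m inch '[{"dx":0,"dy":0,"dz":-0.01,"rx":0,"ry":0,"rz":0},{"dx":0,"dy":0,"dz":-0.03,"rx":0,"ry":0,"rz":0},{"dx":0,"dy":0,"dz":-0.06,"rx":0,"ry":0,"rz":0},{"dx":0,"dy":0,"dz":-0.09,"rx":0,"ry":0,"rz":0},{"dx":0,"dy":0,"dz":-0.11,"rx":0,"ry":0,"rz":0}]'
python3 -m inch '[{"dx":0,"dy":0,"dz":0,"rx":0,"ry":0,"rz":0},{"dx":0,"dy":0,"dz":0,"rx":0,"ry":0,"rz":0}]'
python3 -c "
from h import *
s=state();z=s['tool_pos'][2]+.0255
go(.45,-.05,.12,1.636)
print(s['grasp_force'])
for n in ['wrist','top','side']:
    im=optics.grab_frame(n);cv2.imwrite('pics/l_%s.png'%n,im[:,:,::-1]);ci=optics.camera_info(n)
    for d in nets.outline_of(n,'board_center')[:1]: print(d['confidence'],d['bbox'],rect(d['pixels'],ci,z))
    for d in nets.outline_of(n,'stack_top_center')[:1]: print(d['confidence'],d['bbox'],rect(d['pixels'],ci,.024))
a=cv2.imread('pics/l_wrist.png');b=cv2.imread('pics/l_side.png')[100:260,140:340]
cv2.imwrite('pics/l.png',np.hstack([cv2.resize(a,(400,300)),cv2.resize(b,(375,300))]))
"
```

```text
time: 7.7
tool_pos: [0.5112, -0.0046, 0.1202]
tool_rot: [0.001, 0.759, 0.651, 0.001]
contact_force: [0.3, 0.4, 0.2]
gripper_width: 0.688
grasp_force: 67.0
time: 7.9
tool_pos: [0.5105, -0.0045, 0.1178]
tool_rot: [0.0, 0.759, 0.651, 0.0]
contact_force: [-1.0, 0.5, -0.9]
gripper_width: 0.687
grasp_force: 67.0
t 7.9 F [-1.   0.5 -0.9] g 0.687 at [ 0.5105 -0.0045  0.1178] d [-0.0677 -0.066  -0.0028] r [ 3.000e-04  1.000e-04 -1.452e-01] rows 2.0
67.02150106430054
0.97 [253.6, 162.9, 161.5, 322.2] (array([515.3,  35.8]), 146.1, 59.5, 1.429)
0.55 [220.9, 265.5, 89.5, 118.2] (array([437.2, -25. ]), 34.2, 16.6, 1.46)
0.57 [246.8, 230.4, 51.3, 37.1] (array([519.9,  82.2]), 62.7, 54.2, 3.023)
0.98 [311.8, 263.4, 58.9, 24.3] (array([456. , -54.8]), 78.4, 55.4, 1.553)
0.65 [218.2, 154.5, 57.0, 29.2] (array([515.2,  -5.1]), 105.7, 62.6, 1.479)
0.56 [180.8, 225.2, 50.1, 43.9] (array([467.5, -90.1]), 163.2, 67.8, 1.621)
```

View pics/l.png

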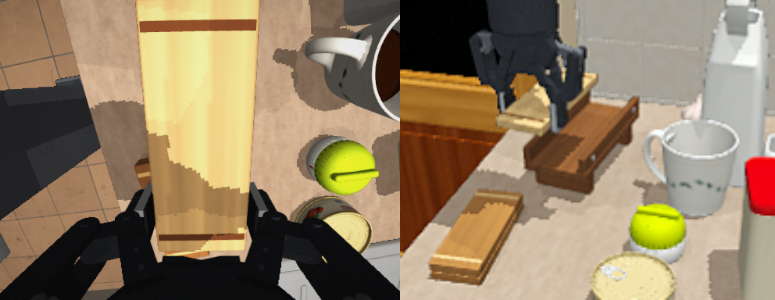

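The board is held level: the outline is unchanged, with no sag. The rack is empty and the bystanders have not moved. Now to above the stack.

```bash
python3 -c "
from h import *
go(.4664,-.1264,.12,1.64)"
```

```text
t 8.35 F [-0.2 -0.7 -0.4] g 0.684 at [ 0.5103 -0.0044  0.1173] d [-0.1591 -0.0311 -0.0034] r [-5.000e-04 -1.000e-04 -1.478e-01] rows 3.0
```

```bash

python3 -m inch '[{"dx":-0.03,"dy":-0.006,"dz":-0.003,"rx":0,"ry":0,"rz":-0.03},{"dx":-0.07,"dy":-0.014,"dz":-0.003,"rx":0,"ry":0,"rz":-0.07},{"dx":-0.11,"dy":-0.022,"dz":-0.003,"rx":0,"ry":0,"rz":-0.11},{"dx":-0.145,"dy":-0.028,"dz":-0.003,"rx":0,"ry":0,"rz":-0.138},{"dx":-0.159,"dy":-0.031,"dz":-0.003,"rx":0,"ry":0,"rz":-0.148}]'
python3 -m inch '[{"dx":0,"dy":0,"dz":0,"rx":0,"ry":0,"rz":0},{"dx":0,"dy":0,"dz":0,"rx":0,"ry":0,"rz":0}]'
python3 -m inch '[{"dx":0,"dy":0,"dz":0.02,"rx":0,"ry":0,"rz":0},{"dx":0,"dy":0,"dz":0.05,"rx":0,"ry":0,"rz":0},{"dx":0,"dy":0,"dz":0.08,"rx":0,"ry":0,"rz":0},{"dx":0,"dy":0,"dz":0.09,"rx":0,"ry":0,"rz":0},{"dx":0,"dy":0,"dz":0.09,"rx":0,"ry":0,"rz":0}]'
python3 -m inch '[{"dx":0,"dy":0,"dz":0,"rx":0,"ry":0,"rz":0},{"dx":0,"dy":0,"dz":0,"rx":0,"ry":0,"rz":0}]'
python3 -c "
from h import *
s=state();z=s['tool_pos'][2]+.0255;print(z)
go(.4664,-.1264,.0105,1.64)
for n in ['side','wrist','top']:
    im=optics.grab_frame(n);cv2.imwrite('pics/q_%s.png'%n,im[:,:,::-1]);ci=optics.camera_info(n)
    for d in nets.outline_of(n,'board_center')[:1]: print(d['confidence'],d['bbox'],rect(d['pixels'],ci,z))
a=cv2.imread('pics/q_wrist.png');b=cv2.imread('pics/q_side.png')[190:270,140:230];c=cv2.imread('pics/q_top.png')[210:300,260:360]
cv2.imwrite('pics/q.png',np.vstack([np.hstack([cv2.resize(a,(400,300)),cv2.resize(c,(333,300))]),cv2.resize(b,(733,600))[120:420]]))
"
```

```text
time: 8.85
tool_pos: [0.466, -0.1283, 0.1201]
tool_rot: [0.0, 0.683, 0.731, -0.0]
contact_force: [0.4, -0.5, -0.5]
gripper_width: 0.686
grasp_force: 67.0
time: 9.05
tool_pos: [0.4668, -0.1262, 0.1201]
tool_rot: [-0.0, 0.682, 0.731, 0.0]
contact_force: [-0.2, -0.5, -1.1]
gripper_width: 0.686
grasp_force: 67.0
time: 9.55
tool_pos: [0.4658, -0.1252, 0.0467]
tool_rot: [-0.002, 0.682, 0.732, -0.0]
contact_force: [-1.2, 0.2, -1.2]
gripper_width: 0.683
grasp_force: 67.0
time: 9.75
tool_pos: [0.4679, -0.1267, 0.0497]
tool_rot: [0.001, 0.682, 0.731, 0.0]
contact_force: [0.5, 0.1, -1.1]
gripper_width: 0.686
grasp_force: 67.0
0.07517291063457891
t 9.75 F [ 0.5  0.1 -1.1] g 0.686 at [ 0.4679 -0.1267  0.0497] d [ 0.0005 -0.002   0.049 ] r [0.0016 0.0008 0.0004] rows 1.0
0.86 [176.2, 204.5, 52.6, 44.2] (array([ 470.1, -121.2]), 108.2, 64.7, 1.685)
0.59 [254.9, 163.4, 160.9, 322.5] (array([463.7, -86.5]), 146.9, 59.7, 1.654)
0.92 [303.1, 259.2, 43.3, 31.3] (array([461.2, -60.2]), 100.3, 61.4, 1.695)
```

View pics/q.png

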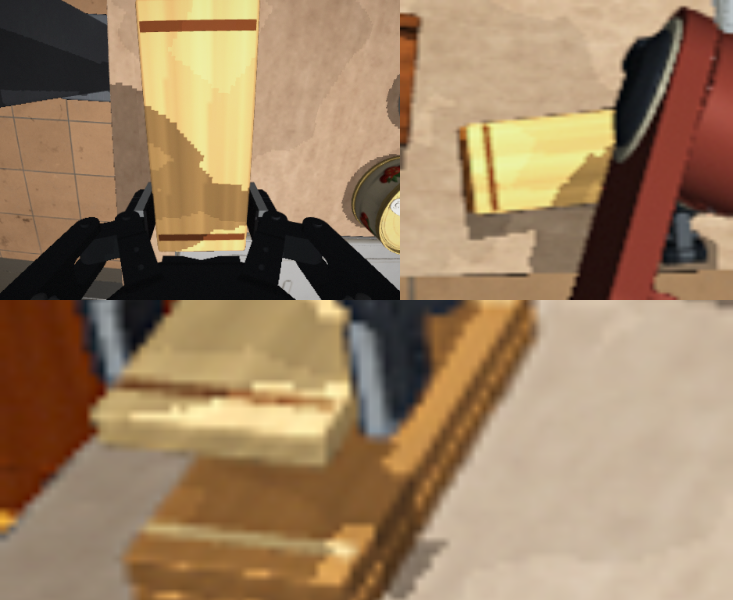

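The board is held parallel just above the stack. For a precise side-camera check, I'll draw the predicted outlines over the picture.

```bash
python3 -c "
from h import *
ci=optics.camera_info('side');s=state();T=np.array(s['tool_pos'])
def rc(c,a,z,o=(140,190),k=9):
    u=np.array([np.cos(a),np.sin(a)]);v=np.array([-u[1],u[0]])
    P=np.array([[*(c+x*.075*u+y*.03*v),z] for x,y in [(-1,-1),(1,-1),(1,1),(-1,1)]])
    return ((proj(ci,P)+.5-np.array(o))*k).astype(np.int32)
a=1.64;u=np.array([np.cos(a),np.sin(a)])
b=cv2.resize(cv2.imread('pics/q_side.png')[190:256,140:228],None,fx=9,fy=9,interpolation=cv2.INTER_CUBIC)
cv2.polylines(b,[rc(np.array([.4635,-.085]),1.64,.024)],True,(255,0,0),1)
cv2.polylines(b,[rc(T[:2]+.0415*u,a,T[2]+.0135)],True,(0,0,255),1)
cv2.polylines(b,[rc(T[:2]+.0415*u,a,T[2]+.0255)],True,(0,255,0),1)
cv2.imwrite('pics/r.png',b[:600,:800])"
```

```text
(no output)
```

View pics/r.png

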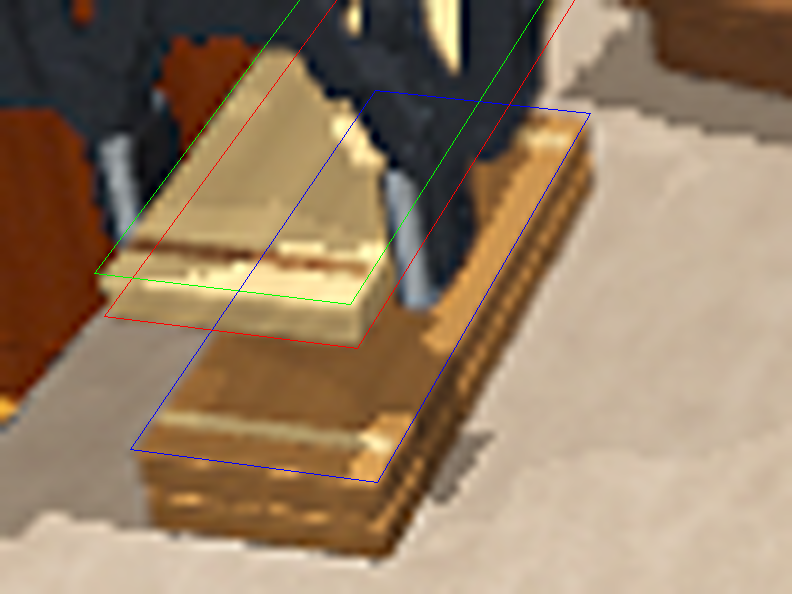

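The predicted and seen outlines of the board and the stack differ by the same ~7 px/9 (about 1 mm). So only the −1.5 mm x correction is needed. Lower it.

```bash

python3 -m inch '[{"dx":0,"dy":-0.002,"dz":0.01,"rx":0,"ry":0,"rz":0},{"dx":0,"dy":-0.002,"dz":0.022,"rx":0,"ry":0,"rz":0},{"dx":0,"dy":-0.002,"dz":0.034,"rx":0,"ry":0,"rz":0},{"dx":0,"dy":-0.002,"dz":0.041,"rx":0,"ry":0,"rz":0},{"dx":0,"dy":-0.002,"dz":0.044,"rx":0,"ry":0,"rz":0}]'
python3 -m inch '[{"dx":0,"dy":0,"dz":0,"rx":0,"ry":0,"rz":0},{"dx":0,"dy":0,"dz":0,"rx":0,"ry":0,"rz":0},{"dx":0,"dy":0,"dz":0.001,"rx":0,"ry":0,"rz":0},{"dx":0,"dy":0,"dz":0.003,"rx":0,"ry":0,"rz":0},{"dx":0,"dy":0,"dz":0.004,"rx":0,"ry":0,"rz":0}]'
python3 -m inch '[{"dx":0,"dy":0,"dz":0.001,"rx":0,"ry":0,"rz":0},{"dx":0,"dy":0,"dz":0.001,"rx":0,"ry":0,"rz":0}]'
python3 -c "
from h import *
go(.4664,-.1264,.0105,1.64)"
```

```text
time: 10.55
tool_pos: [0.4683, -0.1266, 0.0179]
tool_rot: [0.001, 0.682, 0.731, 0.002]
contact_force: [-16.1, 11.7, 46.8]
gripper_width: 0.69
grasp_force: 95.4
time: 11.05
tool_pos: [0.4686, -0.1267, 0.0176]
tool_rot: [0.0, 0.682, 0.732, 0.001]
contact_force: [-23.4, 13.1, 58.2]
gripper_width: 0.688
grasp_force: 103.0
time: 11.25
tool_pos: [0.4687, -0.1268, 0.0175]
tool_rot: [0.0, 0.682, 0.732, 0.001]
contact_force: [-23.8, 13.4, 58.4]
gripper_width: 0.687
grasp_force: 103.9
t 11.25 F [-23.8  13.4  58.4] g 0.687 at [ 0.4687 -0.1268  0.0175] d [ 0.0007 -0.0028  0.0087] r [ 0.0012 -0.0008  0.0013] rows 1.0
```

The contact came ~7 mm too early and has a sideways force: the fingertips, which reach below the board, are standing on the stack's edge. Back off and check.

```bash

python3 -m inch '[{"dx":0,"dy":0,"dz":-0.015,"rx":0,"ry":0,"rz":0},{"dx":0,"dy":0,"dz":-0.045,"rx":0,"ry":0,"rz":0},{"dx":0,"dy":0,"dz":-0.049,"rx":0,"ry":0,"rz":0},{"dx":0,"dy":0,"dz":-0.049,"rx":0,"ry":0,"rz":0},{"dx":0,"dy":0,"dz":-0.049,"rx":0,"ry":0,"rz":0}]'
python3 -c "
from h import *
go(.4664,-.1264,.0497,1.64)
n='side'
im=optics.grab_frame(n)[:,:,::-1].copy();cv2.imwrite('pics/s_side.png',im);ci=optics.camera_info(n)
old=cv2.imread('pics/q_side.png');p=cv2.imread('pics/p_side.png')
f=lambda i:cv2.resize(i[190:256,140:228],None,fx=4.5,fy=4.5,interpolation=cv2.INTER_CUBIC)
s=state();T=np.array(s['tool_pos'])
def rc(c,a,z,o=(140,190),k=4.5):
    u=np.array([np.cos(a),np.sin(a)]);v=np.array([-u[1],u[0]])
    P=np.array([[*(c+x*.075*u+y*.03*v),z] for x,y in [(-1,-1),(1,-1),(1,1),(-1,1)]])
    return ((proj(ci,P)+.5-np.array(o))*k).astype(np.int32)
im1=f(im)
cv2.polylines(im1,[rc(np.array([.4635,-.085]),1.64,.024)],True,(255,0,0),1)
d=cv2.absdiff(f(im),f(old))
cv2.imwrite('pics/s.png',np.vstack([np.hstack([im1,f(old)]),np.hstack([d*3,f(p)])]))"
```

```text
time: 11.75
tool_pos: [0.4642, -0.1261, 0.0465]
tool_rot: [-0.001, 0.682, 0.731, -0.0]
contact_force: [0.1, 0.1, -0.6]
gripper_width: 0.691
grasp_force: 67.0
t 11.75 F [ 0.1  0.1 -0.6] g 0.691 at [ 0.4642 -0.1261  0.0465] d [-0.0005  0.0027 -0.004 ] r [-0.0014 -0.0007  0.0001] rows 1.0
```

View pics/s.png

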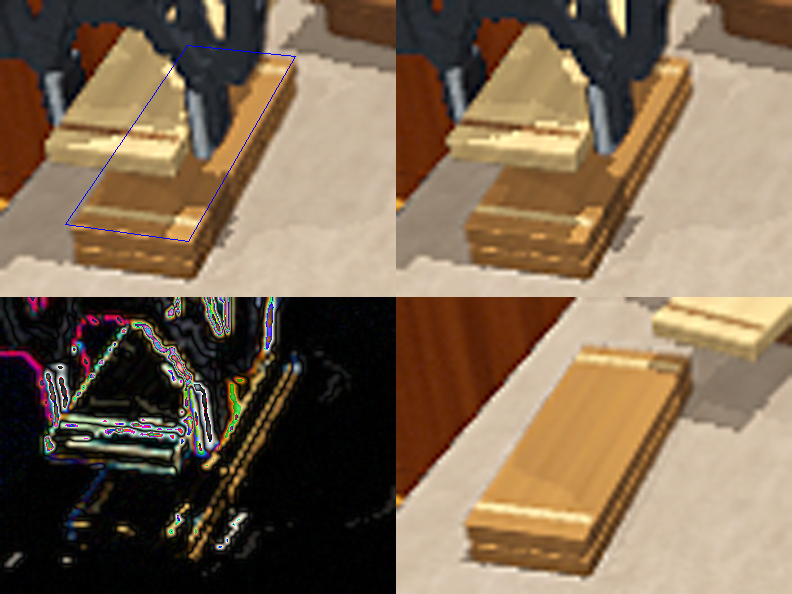

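The stack still sits together and shifted by well under a pixel or two, as seen in the difference image. I'll measure that shift numerically.

```bash
python3 -c "
from h import *
ci=optics.camera_info('side')
g=lambda n:cv2.cvtColor(cv2.imread('pics/%s_side.png'%n),cv2.COLOR_BGR2GRAY).astype(np.float32)
q,s=g('q'),g('s')
def sh(c,r,w,h,X):
    A=q[r:r+h,c:c+w]; W=np.float32([[1,0,0],[0,1,0]])
    cc,W=cv2.findTransformECC(A,s[r-6:r+h+6,c-6:c+w+6],np.float32([[1,0,6],[0,1,6]]),cv2.MOTION_TRANSLATION,(3,100,1e-5),None,1)
    d=W[:,2]-6
    p0=proj(ci,X)[0]; print('px',d.round(2),'mm',((ray2plane(ci,p0+d,X[2])-ray2plane(ci,p0,X[2]))*1000).round(1)[0,:2],round(cc,3))
# near end, upper + lower board end faces ; far right end ; 
sh(154,238,36,16,[.468,-.16,.018])
sh(178,204,30,22,[.49,-.05,.018])
sh(154,238,36,8,[.468,-.16,.02]); sh(156,246,34,8,[.468,-.16,.006])
go(.4664,-.1264,.0497,1.64)
"
```

```text
px [0.08 0.04] mm [ 0.2 -0.1] 0.957
px [-1.12  1.35] mm [-0.4 -5.4] 0.912
px [0.17 0.04] mm [ 0.4 -0. ] 0.859
px [-0.02 -0.  ] mm [-0.1 -0. ] 0.996
t 11.8 F [ 0.6 -0.6 -1.2] g 0.687 at [ 0.464  -0.126   0.0463] d [-0.0006  0.003  -0.0043] r [-0.0018 -0.0009  0.0001] rows 1.0
```

```bash

python3 -m inch '[{"dx":0,"dy":0,"dz":0,"rx":0,"ry":0,"rz":0},{"dx":0,"dy":0,"dz":0,"rx":0,"ry":0,"rz":0}]'
python3 -c "
from h import *
go(.4662,-.1264,.0497,1.64)
s=state();z=s['tool_pos'][2]+.0255
im=optics.grab_frame('wrist');ci=optics.camera_info('wrist')
for d in nets.outline_of('wrist','board_center')[:1]: print(d['confidence'],d['bbox'],rect(d['pixels'],ci,z))
"
```

```text
time: 12.0
tool_pos: [0.4645, -0.1263, 0.0471]
tool_rot: [-0.001, 0.682, 0.731, -0.0]
contact_force: [0.6, -0.5, -0.3]
gripper_width: 0.687
grasp_force: 67.0
t 12.0 F [ 0.6 -0.5 -0.3] g 0.687 at [ 0.4645 -0.1263  0.0471] d [-0.0003  0.0021 -0.0033] r [-0.001  -0.0006  0.0002] rows 1.0
0.92 [253.6, 163.0, 159.3, 324.7] (array([460.9, -86.2]), 147.8, 59.8, 1.657)
```

```bash

python3 -m inch '[{"dx":0,"dy":0.002,"dz":0.006,"rx":0,"ry":-0.02,"rz":0},{"dx":-0.001,"dy":0.002,"dz":0.014,"rx":0,"ry":-0.04,"rz":0},{"dx":-0.002,"dy":0.002,"dz":0.022,"rx":0,"ry":-0.048,"rz":0},{"dx":-0.002,"dy":0.002,"dz":0.028,"rx":0,"ry":-0.048,"rz":0},{"dx":-0.002,"dy":0.002,"dz":0.031,"rx":0,"ry":-0.048,"rz":0}]'
python3 -m inch '[{"dx":0,"dy":0,"dz":0,"rx":0,"ry":0,"rz":0},{"dx":0,"dy":0,"dz":0,"rx":0,"ry":0,"rz":0}]'
python3 -c "
from h import *
go(.4662,-.1278,.0190,1.64)"
```

```text
time: 12.6
tool_pos: [0.4664, -0.1277, 0.0225]
tool_rot: [0.026, 0.682, 0.731, -0.025]
contact_force: [0.2, 1.2, -0.9]
gripper_width: 0.69
grasp_force: 67.0
time: 12.8
tool_pos: [0.467, -0.1282, 0.0235]
tool_rot: [0.026, 0.682, 0.731, -0.024]
contact_force: [-0.6, -0.7, -0.2]
gripper_width: 0.688
grasp_force: 67.0
t 12.8 F [-0.6 -0.7 -0.2] g 0.688 at [ 0.467  -0.1282  0.0235] d [ 0.0009 -0.0009  0.0055] r [0.0002 0.0481 0.    ] rows 1.0
```

```bash

python3 -m inch '[{"dx":0,"dy":-0.001,"dz":0.001,"rx":0,"ry":0,"rz":0},{"dx":0,"dy":-0.001,"dz":0.003,"rx":0,"ry":0,"rz":0},{"dx":0,"dy":-0.001,"dz":0.003,"rx":0,"ry":0,"rz":0}]'
python3 -m inch '[{"dx":0,"dy":0,"dz":0.001,"rx":0,"ry":0,"rz":0},{"dx":0,"dy":0,"dz":0.001,"rx":0,"ry":0,"rz":0}]'
python3 -m inch '[{"dx":0,"dy":0,"dz":0.001,"rx":0,"ry":0,"rz":0},{"dx":0,"dy":0,"dz":0.001,"rx":0,"ry":0,"rz":0}]'
```

```text
time: 13.1
tool_pos: [0.4659, -0.1282, 0.0208]
tool_rot: [0.026, 0.682, 0.731, -0.025]
contact_force: [-0.3, -0.5, -1.1]
gripper_width: 0.685
grasp_force: 67.0
time: 13.3
tool_pos: [0.466, -0.1283, 0.0201]
tool_rot: [0.026, 0.682, 0.731, -0.025]
contact_force: [-0.2, -0.0, -0.7]
gripper_width: 0.683
grasp_force: 67.0
time: 13.5
tool_pos: [0.4662, -0.1284, 0.0196]
tool_rot: [0.026, 0.682, 0.731, -0.025]
contact_force: [-1.2, 1.0, 1.0]
gripper_width: 0.686
grasp_force: 69.0
```

First light contact of the far end. Release a little, keeping the fingers as guides.

```bash

python3 -m inch '[{"dx":0,"dy":0,"dz":0,"rx":0,"ry":0,"rz":0},{"dx":0,"dy":0,"dz":0,"rx":0,"ry":0,"rz":0},{"dx":0,"dy":0,"dz":0,"rx":0,"ry":0,"rz":0}]' 0.5
python3 -m inch '[{"dx":0,"dy":0,"dz":0,"rx":0,"ry":0,"rz":0},{"dx":0,"dy":0,"dz":0,"rx":0,"ry":0,"rz":0},{"dx":0,"dy":0,"dz":0,"rx":0,"ry":0,"rz":0}]' 1
python3 -m inch '[{"dx":0,"dy":0,"dz":-0.01,"rx":0,"ry":0,"rz":0},{"dx":0,"dy":0,"dz":-0.04,"rx":0,"ry":0.02,"rz":0},{"dx":0,"dy":0,"dz":-0.08,"rx":0,"ry":0.048,"rz":0},{"dx":0,"dy":0,"dz":-0.13,"rx":0,"ry":0.048,"rz":0},{"dx":0,"dy":0,"dz":-0.18,"rx":0,"ry":0.048,"rz":0}]'
python3 -m inch '[{"dx":0,"dy":0,"dz":-0.04,"rx":0,"ry":0,"rz":0},{"dx":0,"dy":0,"dz":-0.04,"rx":0,"ry":0,"rz":0}]'
python3 -c "
from h import *
go(.4662,-.1278,.0190,1.64)
for n in ['wrist','side','top']:
    im=optics.grab_frame(n)[:,:,::-1];cv2.imwrite('pics/f_%s.png'%n,im);ci=optics.camera_info(n)
    for d in nets.outline_of(n,'board_center')[:1]: print(d['confidence'],d['bbox'],rect(d['pixels'],ci,.036))
    for d in nets.outline_of(n,'stack_top_center')[:1]: print(d['confidence'],d['bbox'])
a=cv2.imread('pics/f_side.png')[195:261,140:228];b=cv2.imread('pics/f_wrist.png')
cv2.imwrite('pics/f.png',np.vstack([cv2.resize(b,(480,360))[:200,:][:,:],cv2.resize(a,(533,400),interpolation=cv2.INTER_CUBIC)[:,:480]]) if 0 else np.hstack([cv2.resize(b,(400,300)),cv2.resize(a,(400,300),interpolation=cv2.INTER_CUBIC)]))"
```

```text
time: 13.8
tool_pos: [0.466, -0.1283, 0.0193]
tool_rot: [0.026, 0.682, 0.731, -0.025]
contact_force: [-0.2, -0.4, -0.7]
gripper_width: 0.749
grasp_force: 0.0
time: 14.1
tool_pos: [0.466, -0.1283, 0.0193]
tool_rot: [0.026, 0.682, 0.731, -0.025]
contact_force: [0.3, -1.3, -0.1]
gripper_width: 1.003
grasp_force: 0.0
time: 14.6
tool_pos: [0.4649, -0.118, 0.1647]
tool_rot: [-0.0, 0.682, 0.731, -0.0]
contact_force: [1.1, 0.5, 0.4]
gripper_width: 0.999
grasp_force: 0.0
time: 14.8
tool_pos: [0.4684, -0.1192, 0.202]
tool_rot: [0.006, 0.682, 0.731, 0.002]
contact_force: [0.3, 0.3, -0.3]
gripper_width: 0.998
grasp_force: 0.0
t 14.8 F [ 0.3  0.3 -0.3] g 0.998 at [ 0.4684 -0.1192  0.202 ] d [-0.0093 -0.0059  0.2288] r [0.0071 0.0036 0.0003] rows 4.0
0.63 [251.7, 139.5, 60.9, 138.4] (array([459.5, -86. ]), 149.8, 61.9, 1.647)
0.6 [269.1, 120.1, 22.4, 104.8]
0.6 [178.8, 219.0, 51.5, 45.6] (array([466.1, -91.3]), 164.6, 64.7, 1.654)
0.75 [307.6, 257.9, 58.9, 33.5] (array([462.1, -80.9]), 142.3, 62.3, 1.688)
```

View pics/f.png

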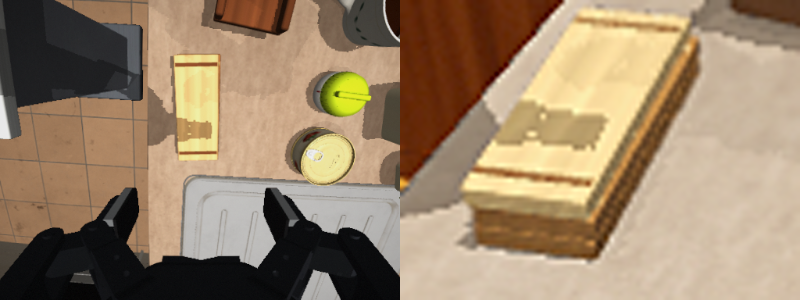

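The board lies flat on the stack and runs lengthwise along it: yaw 1.65 against 1.64, about 3 mm off sideways. The stack is together, the bystanders are in place, and the gripper is clear. Handing in.

```bash
python3 -c "
from h import *
print(ticket.job_done())"
```

```text
the job is handed in; nothing more can be done
None
```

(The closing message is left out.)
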